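Uncover the filling plate and charge the spray can

ROBOT

A 6-joint arm with a two-finger parallel gripper is mounted at the origin on the work surface. World frame = base frame: x ahead of the robot, y to its left, z up, the work surface at z = 0. Lengths are in m, angles in rad, forces in N, time in s.
With the tool pointing down it reaches from about 0.25 to 0.725 m from the base axis. Payload 4 kg.
Tool frame: the origin (TCP) lies at the very end of the fingers, on their centre line; the grasp point (between the pads) lies 19 mm behind it; y points along the fingers, z is the direction in which the jaws open and shut, and the axes are right-handed (so a half turn about y gives the same grasp; the last joint's range is limited). The gripper opens to 85 mm and grips with 20 to 120 N. Pads are 22 mm wide; open, the fingers measure 114 mm over their backs; the gripper's body (76 mm by 85 mm) begins 54 mm behind the grasp point. The pads swing forward as they close: fully open they stand 13 mm farther back than shut.
Start: joints at [-1.314, 0.241, 0.005, 1.335, 0, 1.571], TCP at [0.127, -0.484, 0.231] pointing down, gripper open.
Joint ranges: [-2.72, 2.72], [-1.05, 1.87], [-1.09, 1.28], [-1.99, 2.15], [-1.42, 1.44], [-3.14, 3.14]. Speed limits (rad/s): [2.79, 2.79, 3.14, 3.14, 3.14, 3.14].

INTERFACE

Orientations are given as a unit quaternion [x, y, z, w].
In Python, from workcell import bot gives the robot as it stands. The module is installed in compiled form; this text tells all that it offers.
- The arm moves only by the tool move_arm, never from a script. Its argument "increments" is a list of rows, each an object with "grip": the closure, from 0 (fully open) to 1 (shut); "linear": the shift along the tool's x, y, z scaled (see below), a list of three; "twist": the turn about the tool's y scaled (see below). A call has exactly 5 rows; each row shifts and turns the pose as measured when the row begins, along the tool's axes as they then stand; what a row does not reach is not made up. The controller multiplies each number of a shift by 0.2 m and each number of a turn by 2 rad. A row lasts 1/10 s, in which the tool goes at most 50 mm and 8.59 degrees, less where a joint would pass 70% of its speed; a pose out of reach is approached as far as the arm can. A call with a number of a shift or a turn outside -1 to 1 is refused whole. A call with a gripper value outside its range is refused whole. The fingers move at their own pace and stop on an object; the grip force is fixed at half the most. Time passes only in rows, so rows that do not move let the fingers close, or fill a call up. It gives the time, the measured TCP pose, the force and the opening at its end, in the units of the state.
- bot.get_obs(): the state, without advancing time (a new reading comes with each control period).
- bot.camera(name): name is "scene" or "top"; returns (picture, depth): 420x560x3 uint8, blue, green, red; 420x560 float32, m along the optical axis (not along the pixel's ray), 0 where there is no reading.
- bot.camera_params(name): a dict with "camera_matrix" (3x3 intrinsics, pixels), "dist" ([k1, k2, p1, p2, k3] as OpenCV has them; the pictures are not rectified), "rvec" (rotation vector, rad) and "tvec" (3), from world to camera coordinates, as OpenCV has them. Camera axes: x right, y down, z forward; pixel columns grow to the right and rows downward; lengths in m; the calibration is good to about 2 mm. A picture is of the moment at which its call begins. camera_params takes no time and is no camera call.
- bot.job_done(): hands the job in, once; it reports no verdict.
The state is a dict: "clock": time; "joint_pos": joint angles; "joint_vel": joint speeds; "tau": joint torques, N m; "eef_pos": TCP position; "tool_rot": TCP orientation; "ft_force": force on the tool from outside, world axes, zero at the start; "ft_torque": the same for the moment, N m; "grip_width": finger opening in m.
Only numpy, scipy, OpenCV 4.12 (cv2) and the standard library are available. Lean on these libraries where they do the work, as an engineer would, in place of code of your own. Each camera call takes 0.05 s, during which the arm holds its last target. There are 200 camera calls.

TASK

The blue housing cover has been left on top of the can-filling plate: slide it along the grey deck, without lifting it, until it lies flat and square within the yellow outline. Then take the red spray can, keep it upright and press its base down in the middle of the sprung plate until the plate is fully down, hold it there for a second, and stand the can back on its black round mat. Leave the reel, the other can, the bottle and the tools where they are.

Things in the scene. Friction and masses are not known exactly. Their poses are not given: they have to be found in the camera images.
- station: Can-filling station, fixed: grey deck 180 (its x) x 490 (its y) x 30 mm high, origin under the deck's middle on the bench, z up. A sprung steel plate lies in a square opening at the middle of the deck; a low dark manifold (24 mm high) runs along the deck's +x edge. Its place and yaw vary.
- plate (a joint): Travel of the sprung plate, m: 0 = up (its top 2 mm below the deck's top), 0.010 = fully down on its stop. It begins to move at about 5 N and is fully down at about 15 N; it springs back up by itself.
- plate_top (a point): Centre of the top face of the sprung plate, a steel square 96 mm wide with an orange ring, in an opening 104 mm wide; z up; 28 mm above the bench when up.
- outline: Yellow painted rectangular outline, 150 (x) x 170 (y) mm outside, flat on the deck's top (30 mm above the bench) towards one end, centred 155 mm along the station's y axis from the plate's centre, on either its +y or its -y side; origin at its centre, axes parallel to the station's.
- cover: Blue metal housing cover, about 0.8 kg, a tray open upwards: 130 (x) x 150 (y) x 45 mm high, walls and floor 6 mm thick, round posts (9 mm radius) in the inner corners, a disc (22 mm radius, 4 mm high) mid-floor. Origin at the centre of its underside. Starts resting flat on the deck over the plate, not pressing it. Fingers fit inside it to push a wall.
- can: Red refillable spray can, about 0.35 kg, 150 mm high: straight body of 27 mm radius up to 126 mm, then a shoulder to 136 mm and a white nozzle cap of 14 mm radius. Origin at the centre of its base, z up. It starts standing on the mat.
- mat: Round black rubber mat, fixed, 45 mm radius, 4 mm thick; origin at the centre of its underside on the bench. It stands in one of three places in a row beyond the station; the green can and the bottle have the other two.
- reel: Bystander: white reel of 42 mm radius, 55 mm high, standing on the deck at the end away from the outline, 155 mm from the plate's centre; origin at the centre of its underside.
- green_can: Bystander: green spray can of the same shape and size as the red one, on the bench; origin at the centre of its base.
- oil_bottle: Bystander: amber bottle of 32 mm radius, 170 mm high, on the bench; origin at the centre of its base.
- hammer: Bystander: hammer about 260 mm long lying on the bench to the left of the station, handle to its -x; origin about its middle.
- screwdriver: Bystander: red-handled screwdriver about 200 mm long lying on the bench on the right, handle to its -x; origin about its middle.
- wrench: Bystander: steel wrench about 180 mm long lying on the bench on the right, along its x; origin about its middle.
- tee: Bystander: T-handled driver lying on the bench on the right: red bar 116 mm long along its y through the origin, steel shank 138 mm along its +x, 16 mm thick.
There are look-alikes about, which are no part of the job. Of the things that look like the can, the middle-sized one is meant.

How it is judged:
By the outcome, as a careful person would: the job done as asked, in the order asked, and still so for the second after the job is handed in, with the robot touching nothing.
It also fails if it takes over 59 s, if anything falls off the work surface, if the arm or the gripper's body presses on something with over 40 N, if the wrist force passes 120 N, or if a joint passes its speed limit or range.

## Working session

There is one attempt and no reset: what is moved stays moved. The work goes in short steps, Python scripts to look and compute and a tool call to move; the robot and the scene stay as the last step left them, time stands still between calls to the robot, and variables do not carry over. Pictures are saved under pics/ and viewed, about 8 in all and at most 12, crops included, and the job is handed in when it is done.

Besides the shell and the picture viewer there is one more tool, called in YAML: its name, and indented under it one key for each argument. move_arm: Moves the arm, as the interface text tells. Its arguments: {"type":"object","properties":{"increments":{"type":"array"}},"required":["increments"]}

```bash
mkdir -p pics
cat > h.py <<'E'
import numpy as np, cv2
from workcell import bot
def shot(n):
    im,d=bot.camera(n); np.savez('pics/%s.npz'%n,im=im,d=d); return im,d
def w(n,u,v,z=None,d=None):
    p=bot.camera_params(n);K=np.array(p['camera_matrix']);R=cv2.Rodrigues(np.array(p['rvec'],float))[0];t=np.array(p['tvec'],float).ravel()
    q=cv2.undistortPoints(np.array([[[u,v]]],float),K,np.array(p['dist'],float)).ravel()
    r=np.array([q[0],q[1],1.]);c=-R.T@t;k=R.T@r
    s=d if d is not None else (z-c[2])/k[2]
    return c+s*k
def px(n,P):
    p=bot.camera_params(n)
    return cv2.projectPoints(np.array(P,float).reshape(-1,1,3),np.array(p['rvec'],float),np.array(p['tvec'],float),np.array(p['camera_matrix'],float),np.array(p['dist'],float))[0].reshape(-1,2)
E
python3 - <<'E'
from h import *
for n in('scene','top'):
    im,d=shot(n); cv2.imwrite('pics/%s1.png'%n,cv2.resize(im,(800,600)))
    p=bot.camera_params(n);R=cv2.Rodrigues(np.array(p['rvec'],float))[0];print(n,-R.T@np.array(p['tvec']).ravel(),R[2])
print(bot.get_obs())
E
```

```text
scene [0.95236482 0.61603924 0.93226903] [-0.35281219 -0.5552628  -0.75313132]
top [ 0.43004198 -0.0159197   1.33531309] [ 0.10583375 -0.00413555 -0.99437524]
{'clock': 0.1, 'joint_pos': array([-1.31401680e+00,  2.41356406e-01,  3.86732372e-03,  1.33520067e+00,
       -2.03560417e-05,  1.57081539e+00]), 'joint_vel': array([ 0.00023248, -0.00211492,  0.00275145, -0.00064918,  0.00024796,
        0.00109082]), 'tau': array([-6.84640509e-04, -3.73137438e+01,  2.53010291e+01,  1.09180095e-02,
        6.52511858e-05, -8.56595008e-07]), 'eef_pos': array([ 0.12683476, -0.48306433,  0.2304958 ]), 'tool_rot': array([-0.0906222 ,  0.70195038, -0.70062438,  0.09043649]), 'ft_force': array([-0.51101686, -0.19580413, -0.51917417]), 'ft_torque': array([-0.02277581,  0.03487969, -0.03746687]), 'grip_width': 0.08557570296647975}
```

View pics/top1.png

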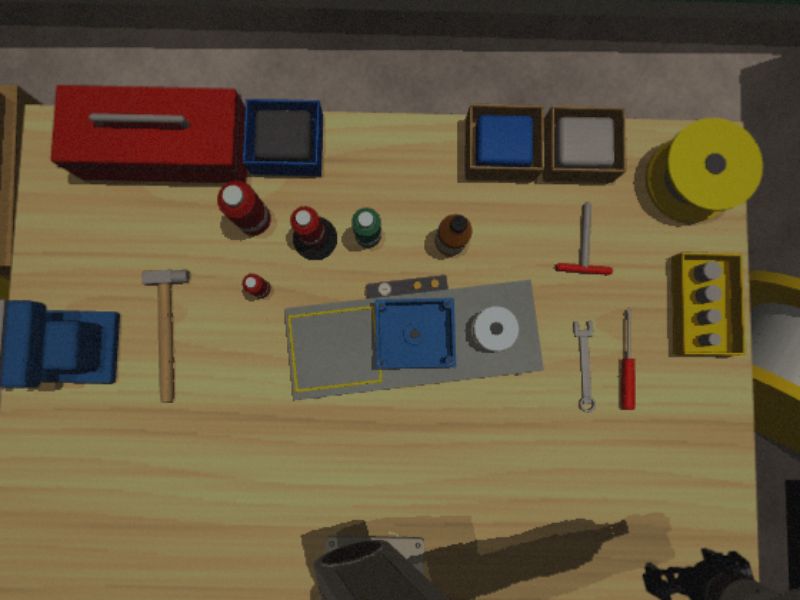

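View pics/scene1.png

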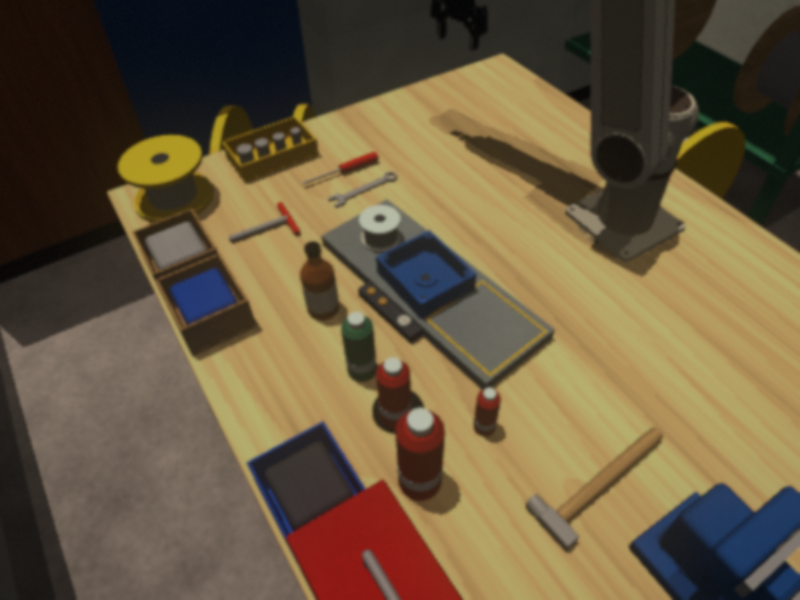

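Top picture (800x600): the look-alike red cans are the big one at (240,205), the middle-sized one on the black mat at (310,230), and the small one at (255,287). I choose the one at (310,230). The cover is at (414,335), the outline is centred at about (335,349), and the reel is at (495,328). A close crop will check this and give the corners.

Run:
```python
from h import *
im=np.load('pics/top.npz')['im']
cv2.imwrite('pics/crop1.png',cv2.resize(im[135:285,190:390],(800,600),interpolation=cv2.INTER_CUBIC))
im=np.load('pics/top.npz')['im']
# scale 4, offset (190,135)
```

```text
(no output)
```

View pics/crop1.png

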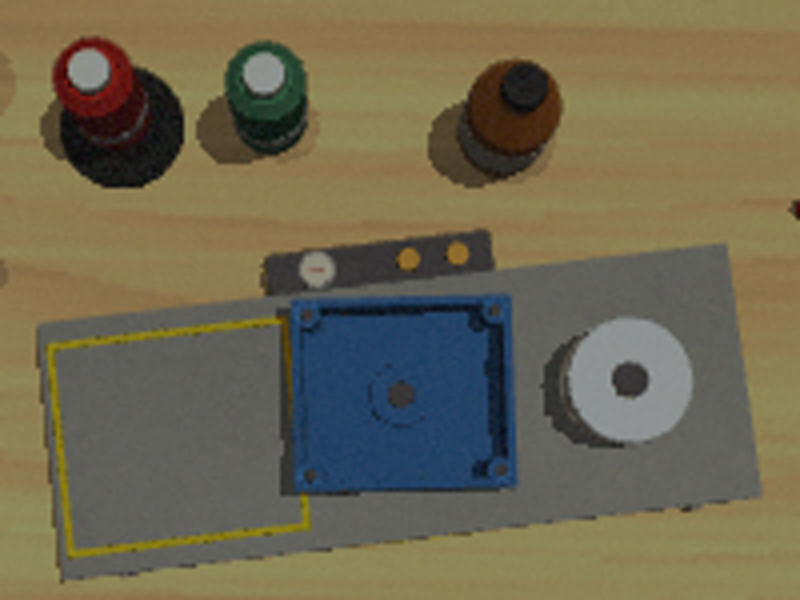

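The crop shows the middle-sized red can, cap at (90,70), on the black mat, centred at (122,127). The cover rim corners are (292,299), (511,295), (516,487) and (297,491). The outline corners are (49,347), (309,528) and (70,556). The deck corners are (38,326), (725,244), (762,495) and (62,580).

Run:
```python
from h import *
from scipy.spatial.transform import Rotation as Rn
f=lambda x,y,z: w('top',190+x/4-.375,135+y/4-.375,z)
deck=np.array([f(*p,.03) for p in[(38,326),(725,244),(762,495),(62,580)]])
c=np.array([f(*p,.075) for p in[(292,299),(511,295),(516,487),(297,491)]])
o=np.array([f(*p,.03) for p in[(49,347),(309,528),(70,556)]])
def yaw(a,b): d=a-b; return np.degrees(np.arctan2(-d[0],d[1]))
print('deck',deck.mean(0),yaw(deck[0],deck[1]),yaw(deck[3],deck[2]),np.linalg.norm(deck[0]-deck[1]))
print('cover',c.mean(0),yaw(c[0],c[1]),yaw(c[3],c[2]),np.linalg.norm(c[0]-c[1]),np.linalg.norm(c[1]-c[2]))
print('outline',(o[0]+o[1])/2,yaw(o[2],o[1]))
print('mat',f(122,127,.004),'cap',f(90,70,.15))
print('others: green cap',f(264,73,.15),'bottle',f(525,87,.17),'reel',f(630,380,.055))
# depth fits
D=np.load('pics/top.npz')['d']
P=[]
for v in range(135,285):
  for u in range(190,390):
    d=D[v,u]
    if d>0: P.append(w('top',u,v,d=d))
P=np.array(P);np.save('pics/P.npy',P)
m=(abs(P[:,2]-.075)<.006)
q=P[m&(np.linalg.norm(P[:,:2]-c.mean(0)[:2],axis=1)<.12)]
print('rim z',np.median(q[:,2]),cv2.minAreaRect(q[:,:2].astype(np.float32)*1000))
m=(P[:,2]>.143)&(P[:,2]<.16)
q=P[m];print('caps');k=q[np.linalg.norm(q[:,:2]-f(90,70,.15)[:2],axis=1)<.02];print(k.mean(0),len(k))
s=bot.get_obs();print(Rn.from_quat(s['tool_rot']).as_matrix().round(3))
```

```text
deck [ 0.47819921 -0.06677703  0.03      ] 8.05962719849003 8.025956071111942 0.4876085282749939
cover [ 0.48860717 -0.06896347  0.075     ] 2.2692578913486856 2.2173958912932794 0.14887646131719778 0.12975472486308398
outline [0.45631098 0.08605994 0.03      ] 7.811821949431467
mat [0.67969063 0.13550987 0.004     ] cap [0.68925203 0.14081701 0.15      ]
others: green cap [0.6897431  0.02826957 0.15      ] bottle [ 0.67996713 -0.13866638  0.17      ] reel [ 0.50135686 -0.22504823  0.055     ]Traceback (most recent call last):
  File "<stdin>", line 19, in <module>
  File "h.py", line 6, in w
    p=bot.camera_params(n);K=np.array(p['camera_matrix']);R=cv2.Rodrigues(np.array(p['rvec'],float))[0];t=np.array(p['tvec'],float).ravel()
ValueError: time passes only in moves, steps and waits
```

move_arm:
  increments:
    - {"grip": 0,"linear": [-0.19,0,-0.16],"twist": 0}
    - {"grip": 0,"linear": [-0.19,0,-0.16],"twist": 0}
    - {"grip": 0,"linear": [-0.19,0,-0.16],"twist": 0}
    - {"grip": 0,"linear": [-0.19,0,-0.16],"twist": 0}
    - {"grip": 0,"linear": [-0.19,0,-0.16],"twist": 0}

```text
clock: 0.6
eef_pos: [0.2697, -0.2804, 0.2273]
tool_rot: [-0.086, 0.704, -0.7, 0.085]
ft_force: [1.2, 0.2, 0.0]
grip_width: 0.0854
```

```bash
cat >> h.py <<'E'
from scipy.spatial.transform import Rotation as Rn
_c={}
def cloud(n):
    if n not in _c:
        p=bot.camera_params(n);_c[n]=p
    p=_c[n];z=np.load('pics/%s.npz'%n);D=z['d'];v,u=np.nonzero(D>0);d=D[v,u]
    q=cv2.undistortPoints(np.stack([u,v],1).astype(float).reshape(-1,1,2),np.array(p['camera_matrix'],float),np.array(p['dist'],float)).reshape(-1,2)
    R=cv2.Rodrigues(np.array(p['rvec'],float))[0];C=np.c_[q,np.ones(len(q))]*d[:,None]
    return (C-np.array(p['tvec']).ravel())@R, z['im'][v,u]
def st():
    s=bot.get_obs();M=Rn.from_quat(s['tool_rot']).as_matrix()
    print('t',round(s['clock'],2),'p',s['eef_pos'].round(4),'jawdeg',np.degrees(np.arctan2(M[1,2],M[0,2])).round(2),'down',M[:,1].round(3),'q',s['joint_pos'].round(2),'F',s['ft_force'].round(1),'w',round(s['grip_width'],4));return s,M
def to(x,y,z,jaw=None):
    s,M=st();d=M.T@(np.array([x,y,z])-s['eef_pos']);print('tool shift m',d.round(4),'units',(d/.2).round(3))
    if jaw is not None:
        j=np.degrees(np.arctan2(M[1,2],M[0,2]));print('twist units',round(-np.radians((jaw-j+180)%360-180)/2,4))
    return d
E
python3 - <<'E'
from h import *
to(.4858,.003,.13,92.2)
for n in('top','scene'):
    P,c=cloud(n)
    near=np.linalg.norm(P[:,:2]-[.4886,-.069],axis=1)
    q=P[(near<.13)&(abs(P[:,2]-.075)<.005)&(c[:,0]>c[:,2]+25)]
    print(n,'rim',len(q),np.median(q[:,2]),cv2.minAreaRect(q[:,:2].astype(np.float32)*1000))
    q=P[(np.linalg.norm(P[:,:2]-[.685,.138],axis=1)<.024)&(P[:,2]>.147)&(P[:,2]<.16)];print('cap',q.mean(0),np.median(q,0),len(q))
    q=P[(np.linalg.norm(P[:,:2]-[.685,.138],axis=1)<.04)&(P[:,2]>.05)&(P[:,2]<.12)]
    from scipy.optimize import least_squares
    r=least_squares(lambda a:np.hypot(q[:,0]-a[0],q[:,1]-a[1])-.027,[.685,.138],loss='soft_l1',f_scale=.002);print('body',r.x,len(q))
    q=P[(np.linalg.norm(P[:,:2]-[.478,-.067],axis=1)<.3)&(abs(P[:,2]-.03)<.006)];print('deck',np.median(q[:,2]),cv2.minAreaRect(q[:,:2].astype(np.float32)*1000))
E
```

```text
t 0.6 p [ 0.2697 -0.2804  0.2273] jawdeg -76.1 down [-0.002  0.005 -1.   ] q [-0.81  0.03 -0.26  1.29  0.    2.09] F [1.2 0.2 0. ] w 0.0854
tool shift m [-0.278   0.0981 -0.2227] units [-1.39   0.49  -1.113]
twist units -1.4687
top rim 490 0.07458426714525726 ((489.14892578125, -68.41155242919922), (129.97589111328125, 150.01771545410156), 2.4524033069610596)
cap [0.68892106 0.14085113 0.15311454] [0.68904701 0.1408542  0.15328225] 92
body [0.68968811 0.14200546] 107
deck 0.0299369126587241 ((547.0718383789062, -57.68212890625), (318.2469482421875, 491.1953430175781), 7.8495073318481445)
scene rim 338 0.07444221617024377 ((491.1088562011719, -66.60337829589844), (131.7572784423828, 153.1293182373047), 2.839160919189453)
cap [0.6921698  0.14471346 0.15309541] [0.69254606 0.14527556 0.15344352] 118
body [0.69092976 0.14214579] 380
deck 0.029710088812016016 ((558.319580078125, -55.59259033203125), (339.9125061035156, 494.1346740722656), 8.081979751586914)
```

move_arm:
  increments:
    - {"grip": 0,"linear": [-0.14,0.04,-0.11],"twist": 0}
    - {"grip": 0,"linear": [-0.14,0.04,-0.11],"twist": 0}
    - {"grip": 0,"linear": [-0.14,0.04,-0.11],"twist": 0}
    - {"grip": 0,"linear": [-0.14,0.04,-0.11],"twist": 0}
    - {"grip": 0,"linear": [-0.14,0.04,-0.11],"twist": 0}

```text
clock: 1.1
eef_pos: [0.3822, -0.1314, 0.1867]
tool_rot: [-0.087, 0.703, -0.701, 0.086]
ft_force: [0.2, -0.3, 0.1]
grip_width: 0.0854
```

move_arm:
  increments:
    - {"grip": 0,"linear": [-0.14,0.04,-0.11],"twist": 0}
    - {"grip": 0,"linear": [-0.14,0.04,-0.11],"twist": 0}
    - {"grip": 0,"linear": [-0.14,0.04,-0.11],"twist": 0}
    - {"grip": 0,"linear": [-0.14,0.04,-0.11],"twist": 0}
    - {"grip": 0,"linear": [-0.14,0.04,-0.11],"twist": 0}

```text
clock: 1.6
eef_pos: [0.4932, 0.0167, 0.1438]
tool_rot: [-0.088, 0.703, -0.701, 0.086]
ft_force: [0.9, -0.8, 0.8]
grip_width: 0.0854
```

move_arm:
  increments:
    - {"grip": 0,"linear": [0,0,0],"twist": -0.075}
    - {"grip": 0,"linear": [0,0,0],"twist": -0.075}
    - {"grip": 0,"linear": [0,0,0],"twist": -0.075}
    - {"grip": 0,"linear": [0,0,0],"twist": -0.075}
    - {"grip": 0,"linear": [0,0,0],"twist": -0.075}

```text
clock: 2.1
eef_pos: [0.4934, 0.0222, 0.1387]
tool_rot: [-0.343, 0.623, -0.617, 0.337]
ft_force: [-0.6, -0.3, 0.1]
grip_width: 0.0854
```

move_arm:
  increments:
    - {"grip": 0,"linear": [0,0,0],"twist": -0.075}
    - {"grip": 0,"linear": [0,0,0],"twist": -0.075}
    - {"grip": 0,"linear": [0,0,0],"twist": -0.075}
    - {"grip": 0,"linear": [0,0,0],"twist": -0.075}
    - {"grip": 0,"linear": [0,0,0],"twist": -0.075}

```text
clock: 2.6
eef_pos: [0.4911, 0.0223, 0.136]
tool_rot: [0.546, -0.458, 0.447, -0.54]
ft_force: [0.3, 0.4, 0.7]
grip_width: 0.0854
```

move_arm:
  increments:
    - {"grip": 0,"linear": [0,0,0],"twist": -0.075}
    - {"grip": 0,"linear": [0,0,0],"twist": -0.075}
    - {"grip": 0,"linear": [0,0,0],"twist": -0.075}
    - {"grip": 0,"linear": [0,0,0],"twist": -0.075}
    - {"grip": 0,"linear": [0,0,0],"twist": -0.075}

```text
clock: 3.1
eef_pos: [0.4888, 0.0222, 0.1335]
tool_rot: [0.673, -0.23, 0.214, -0.67]
ft_force: [-0.1, 1.1, -0.1]
grip_width: 0.0854
```

```bash
python3 -c "
from h import *
to(.4862,.0035,.055,92.4)"
```

```text
t 3.1 p [0.4888 0.0222 0.1335] jawdeg 53.37 down [-0.024  0.003 -1.   ] q [ 0.04  0.3  -0.17  1.12  0.    0.68] F [-0.1  1.1 -0.1] w 0.0854
tool shift m [ 0.0107  0.0785 -0.0157] units [ 0.054  0.393 -0.078]
twist units -0.3406
```

move_arm:
  increments:
    - {"grip": 0,"linear": [0.005,0.02,-0.02],"twist": -0.07}
    - {"grip": 0,"linear": [0.005,0.02,-0.02],"twist": -0.07}
    - {"grip": 0,"linear": [0.005,0.02,-0.02],"twist": -0.07}
    - {"grip": 0,"linear": [0.005,0.02,-0.02],"twist": -0.07}
    - {"grip": 0,"linear": [0,0.02,-0.02],"twist": -0.07}

```text
clock: 3.6
eef_pos: [0.4836, 0.0021, 0.1112]
tool_rot: [-0.705, -0.023, 0.042, 0.708]
ft_force: [-0.4, 0.8, -0.3]
grip_width: 0.0858
```

```bash
python3 -c "
from h import *
to(.4862,.0035,.055,92.4)"
```

```text
t 3.6 p [0.4836 0.0021 0.1112] jawdeg 95.27 down [-0.028  0.003 -1.   ] q [ 0.    0.32 -0.22  1.06  0.   -0.09] F [-0.4  0.8 -0.3] w 0.0858
tool shift m [0.0042 0.0561 0.0008] units [0.021 0.281 0.004]
twist units 0.0251
```

move_arm:
  increments:
    - {"grip": 0,"linear": [0.004,0.056,0],"twist": 0.005}
    - {"grip": 0,"linear": [0.004,0.056,0],"twist": 0.005}
    - {"grip": 0,"linear": [0.004,0.056,0],"twist": 0.005}
    - {"grip": 0,"linear": [0.004,0.056,0],"twist": 0.005}
    - {"grip": 0,"linear": [0.004,0.056,0],"twist": 0.005}

```text
clock: 4.1
eef_pos: [0.4855, 0.0027, 0.0502]
tool_rot: [-0.706, -0.001, 0.021, 0.708]
ft_force: [-0.7, 0.7, 1.1]
grip_width: 0.0854
```

move_arm:
  increments:
    - {"grip": 1,"linear": [0,-0.002,0],"twist": 0}
    - {"grip": 1,"linear": [0,-0.002,0],"twist": 0}
    - {"grip": 1,"linear": [0,-0.002,0],"twist": 0}
    - {"grip": 1,"linear": [0,-0.002,0],"twist": 0}
    - {"grip": 1,"linear": [0,-0.002,0],"twist": 0}

```text
clock: 4.6
eef_pos: [0.4847, 0.003, 0.0506]
tool_rot: [-0.706, 0.001, 0.022, 0.708]
ft_force: [0.9, 0.1, 0.5]
grip_width: 0.0124
```

```bash
python3 -c "
from h import *
s,M=st()"
```

```text
t 4.6 p [0.4847 0.003  0.0506] jawdeg 91.67 down [-0.032  0.003 -0.999] q [ 0.    0.39 -0.29  0.92  0.   -0.03] F [0.9 0.1 0.5] w 0.0124
```

move_arm:
  increments:
    - {"grip": 1,"linear": [0,-0.002,0],"twist": 0}
    - {"grip": 1,"linear": [0,-0.002,0],"twist": 0}
    - {"grip": 1,"linear": [0,-0.002,0],"twist": 0}
    - {"grip": 1,"linear": [0,-0.002,0],"twist": 0}
    - {"grip": 1,"linear": [0,-0.002,0],"twist": 0}

```text
clock: 5.1
eef_pos: [0.4849, 0.0029, 0.0523]
tool_rot: [-0.706, 0.0, 0.022, 0.708]
ft_force: [1.8, -1.1, -4.6]
grip_width: 0.0049
```

```bash
python3 -c "
from h import *
im,d=shot('top');P,c=cloud('top')
q=P[(np.linalg.norm(P[:,:2]-[.4886,-.069],axis=1)<.13)&(abs(P[:,2]-.075)<.005)&(c[:,0]>c[:,2]+25)]
print(cv2.minAreaRect(q[:,:2].astype(np.float32)*1000))
s,M=st()
r=lambda a:np.array([[np.cos(np.radians(a)),-np.sin(np.radians(a))],[np.sin(np.radians(a)),np.cos(np.radians(a))]])
g=np.array([.4564,.0863])+r(5.65)@(s['eef_pos'][:2]-[.4889,-.0687]);j=np.degrees(np.arctan2(M[1,2],M[0,2]))
print(g);to(*g,s['eef_pos'][2],j+5.65)"
```

```text
((489.07647705078125, -102.56302642822266), (130.09213256835938, 81.68962097167969), 1.0195406675338745)
t 5.15 p [0.4849 0.0029 0.0523] jawdeg 91.72 down [-0.031  0.003 -0.999] q [ 0.    0.39 -0.29  0.92  0.   -0.03] F [ 1.8 -0.1 -4.9] w 0.005
[0.44533573 0.15718693]
t 5.15 p [0.4849 0.0029 0.0523] jawdeg 91.72 down [-0.031  0.003 -0.999] q [ 0.    0.39 -0.29  0.92  0.   -0.03] F [ 1.8 -0.1 -4.9] w 0.005
tool shift m [-0.0349  0.0017  0.1554] units [-0.174  0.009  0.777]
twist units -0.0493
```

move_arm:
  increments:
    - {"grip": 1,"linear": [-0.01,0.004,0.04],"twist": -0.002}
    - {"grip": 1,"linear": [-0.014,0,0.08],"twist": -0.005}
    - {"grip": 1,"linear": [-0.014,0,0.08],"twist": -0.005}
    - {"grip": 1,"linear": [-0.014,0,0.08],"twist": -0.005}
    - {"grip": 1,"linear": [-0.014,0,0.08],"twist": -0.005}

```text
clock: 5.65
eef_pos: [0.4662, 0.0743, 0.0513]
tool_rot: [-0.707, -0.012, 0.037, 0.707]
ft_force: [0.0, -1.9, -4.4]
grip_width: 0.0047
```

```bash
python3 -c "
from h import *
to(.4453,.1572,.052,97.4)"
```

```text
t 5.65 p [0.4662 0.0743 0.0513] jawdeg 93.97 down [-0.034 -0.001 -0.999] q [ 0.16  0.37 -0.32  0.91  0.    0.09] F [ 0.  -1.9 -4.4] w 0.0047
tool shift m [-0.0151 -0.0001  0.0841] units [-0.076 -0.     0.421]
twist units -0.03
```

move_arm:
  increments:
    - {"grip": 1,"linear": [-0.013,0.008,0.08],"twist": -0.006}
    - {"grip": 1,"linear": [-0.013,0.008,0.08],"twist": -0.006}
    - {"grip": 1,"linear": [-0.013,0.004,0.08],"twist": -0.006}
    - {"grip": 1,"linear": [-0.013,0.004,0.08],"twist": -0.006}
    - {"grip": 1,"linear": [-0.013,0.004,0.08],"twist": -0.006}

```text
clock: 6.15
eef_pos: [0.4489, 0.1516, 0.051]
tool_rot: [0.71, 0.037, -0.053, -0.701]
ft_force: [1.1, -4.1, 1.9]
grip_width: 0.0046
```

```bash
python3 -c "
from h import *
to(.4453,.1572,.052,97.4)"
```

```text
t 6.15 p [0.4489 0.1516 0.051 ] jawdeg 97.34 down [-0.021 -0.015 -1.   ] q [ 0.33  0.37 -0.33  0.9  -0.01  0.2 ] F [ 1.1 -4.1  1.9] w 0.0046
tool shift m [-0.0029 -0.001   0.006 ] units [-0.015 -0.005  0.03 ]
twist units -0.0005
```

move_arm:
  increments:
    - {"grip": 1,"linear": [-0.006,0.002,0.012],"twist": 0}
    - {"grip": 1,"linear": [-0.006,0.002,0.012],"twist": 0}
    - {"grip": 1,"linear": [-0.003,0,0.006],"twist": 0}
    - {"grip": 1,"linear": [0,0,0],"twist": 0}
    - {"grip": 1,"linear": [0,0,0],"twist": 0}

```text
clock: 6.65
eef_pos: [0.4454, 0.1584, 0.0512]
tool_rot: [0.71, 0.039, -0.053, -0.701]
ft_force: [1.2, -1.7, -1.6]
grip_width: 0.0048
```

```bash
python3 -c "
from h import *
to(.4453,.1572,.052,97.4)
im,d=shot('scene')
cv2.imwrite('pics/s2.png',cv2.resize(im[130:290,220:420],(800,640),interpolation=cv2.INTER_CUBIC)[:600])
im,d=shot('top');cv2.imwrite('pics/t2.png',cv2.resize(im[180:300,190:350],(800,600),interpolation=cv2.INTER_CUBIC))
"
```

```text
t 6.65 p [0.4454 0.1584 0.0512] jawdeg 97.42 down [-0.019 -0.014 -1.   ] q [ 0.35  0.37 -0.33  0.9  -0.01  0.22] F [ 1.2 -1.7 -1.6] w 0.0048
tool shift m [-0.0002 -0.0007 -0.0012] units [-0.001 -0.004 -0.006]
twist units 0.0002
```

View pics/s2.png

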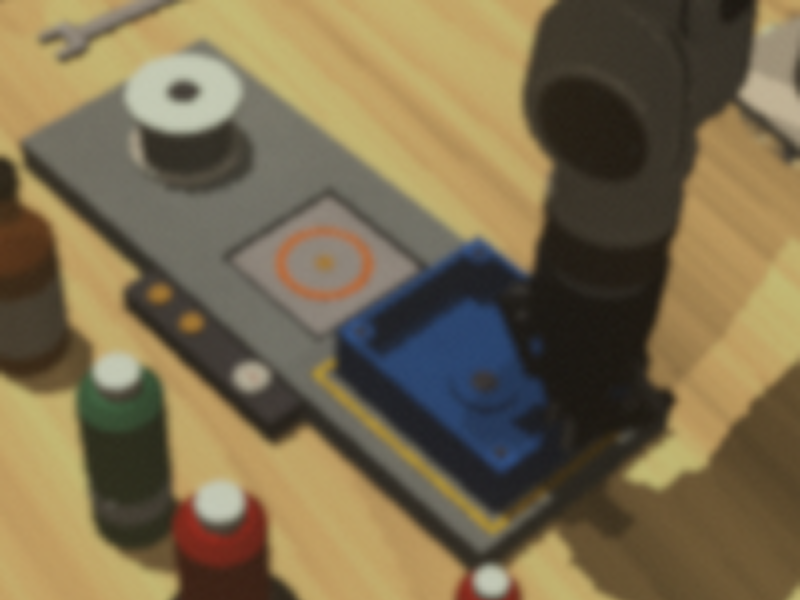

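View pics/t2.png

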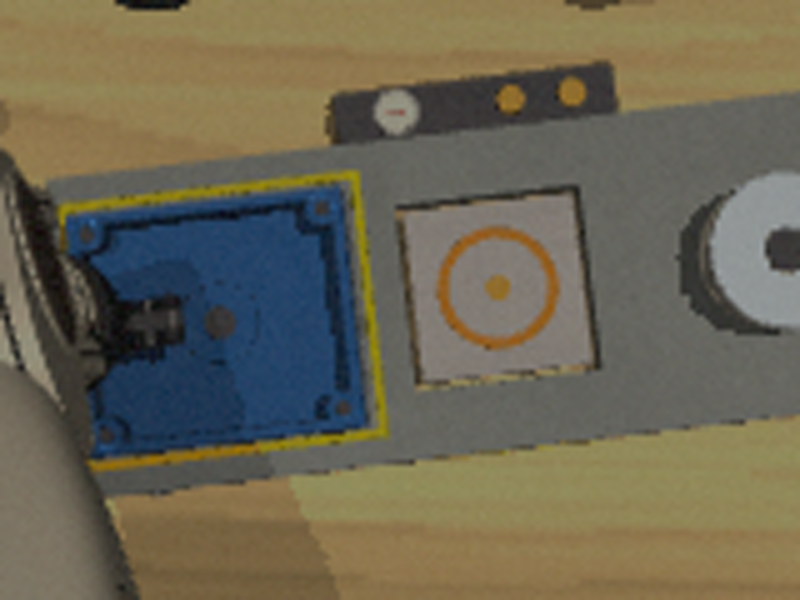

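Both pictures show the cover lying inside the outline and the plate free. In the top crop the cover rim corners are (66,216), (347,184), (371,430) and (93,457), the outline's right corners are (358,172) and (386,437), and the plate's dot is at (498,288).

Run:
```python
from h import *
f=lambda x,y,z: w('top',190+x/5-.4,180+y/5-.4,z)
c=np.array([f(*p,.075) for p in[(66,216),(347,184),(371,430),(93,457)]])
def yaw(a,b): d=a-b; return np.degrees(np.arctan2(-d[0],d[1]))
print('cover',c.mean(0),yaw(c[0],c[1]),yaw(c[3],c[2]),90-yaw(c[2],c[1]),np.linalg.norm(c[0]-c[1]),np.linalg.norm(c[1]-c[2]))
pl=f(498,288,.028);pq=np.array([f(*p,.03) for p in[(395,206),(578,187),(601,370),(417,389)]]);print('plate',pl,pq.mean(0),yaw(pq[0],pq[1]),yaw(pq[3],pq[2]))
y=[f(358,172,.03),f(386,437,.03)];a=np.radians(8.0);ex=np.array([np.cos(a),np.sin(a)]);ey=np.array([-ex[1],ex[0]])
print('outline from corners',(y[0]+y[1])[:2]/2+.085*ey,'from plate',pl[:2]+.155*ey, yaw(y[1],y[0])+90)
o=(y[0]+y[1])[:2]/2+.085*ey;e=c.mean(0)[:2]-o;print('err',e@ex,e@ey)
```

```text
cover [0.45557382 0.08459404 0.075     ] 7.73328759411717 6.688329075458881 -6.923638406511202 0.1530187875523261 0.1330249911473802
plate [ 0.47824365 -0.06712708  0.028     ] [ 0.47837696 -0.06691632  0.03      ] 7.148094743030572 7.0367278165495035
outline from corners [0.45610023 0.08742671] from plate [0.45667182 0.08636447] 187.3503138966339
err -0.0009155144246689505 -0.002731846662244134
```

move_arm:
  increments:
    - {"grip": 0,"linear": [0,0,0],"twist": 0}
    - {"grip": 0,"linear": [0,-0.002,0],"twist": 0}
    - {"grip": 0,"linear": [0,-0.002,0],"twist": 0}
    - {"grip": 0,"linear": [0,-0.1,0],"twist": 0}
    - {"grip": 0,"linear": [0,-0.2,0],"twist": 0}

```text
clock: 7.25
eef_pos: [0.4416, 0.1572, 0.1084]
tool_rot: [0.711, 0.034, -0.057, -0.7]
ft_force: [0.6, 0.7, -0.1]
grip_width: 0.0767
```

move_arm:
  increments:
    - {"grip": 0,"linear": [0,-0.2,0],"twist": 0}
    - {"grip": 0,"linear": [0,-0.2,0],"twist": 0}
    - {"grip": 0,"linear": [0.05,-0.1,0],"twist": 0}
    - {"grip": 0,"linear": [0.1,-0.1,0],"twist": 0}
    - {"grip": 0,"linear": [0.1,0,0],"twist": 0}

```text
clock: 7.75
eef_pos: [0.4957, 0.1666, 0.2382]
tool_rot: [0.711, 0.037, -0.054, -0.7]
ft_force: [0.1, 0.2, -0.3]
grip_width: 0.0856
```

Run:
```python
from h import *
to(.69,.1415,.2,101.5)
im,d=shot('top');cv2.imwrite('pics/t3.png',cv2.resize(im[110:300,150:350],(800,760),interpolation=cv2.INTER_CUBIC)[:600])
for n in('top','scene'):
    if n=='scene': shot(n)
    P,c=cloud(n)
    m=(c[:,2]>c[:,0]*1.6)&(P[:,2]>.04)&(P[:,0]>.5)&(P[:,1]>.05)&(P[:,1]<.32)&(P[:,0]<.8)
    q=P[m]
    for b in [(.76,.23),(.70,.25),(.69,.142),(.6,.22)]:
        k=q[np.linalg.norm(q[:,:2]-b,axis=1)<.05]
        if len(k)>20: print(n,b,len(k),np.median(k,0).round(3),k[:,2].max().round(3))
    q=P[(np.linalg.norm(P[:,:2]-[.456,.086],axis=1)<.13)&(abs(P[:,2]-.075)<.006)&(c[:,0]>c[:,2]+20)]
    print('rim',len(q),np.percentile(q[:,2],[5,50,95]).round(4),cv2.minAreaRect(q[:,:2].astype(np.float32)*1000))
    q=P[(np.linalg.norm(P[:,:2]-[.69,.1415],axis=1)<.045)&(P[:,2]>.147)&(P[:,2]<.16)];print('cap',np.median(q,0),len(q))
```

```text
t 7.75 p [0.4957 0.1666 0.2382] jawdeg 97.41 down [-0.024 -0.016 -1.   ] q [ 0.33  0.31  0.11  1.4  -0.01  0.2 ] F [ 0.1  0.2 -0.3] w 0.0856
tool shift m [ 0.1904  0.0339 -0.0494] units [ 0.952  0.169 -0.247]
twist units -0.0357
top (0.76, 0.23) 199 [0.729 0.237 0.166] 0.196
top (0.7, 0.25) 620 [0.702 0.246 0.164] 0.196
top (0.69, 0.142) 342 [0.678 0.134 0.132] 0.155
rim 436 [0.0705 0.0744 0.0786] ((456.020751953125, 87.004150390625), (129.92755126953125, 149.38206481933594), 7.447210311889648)
cap [0.68839768 0.14044336 0.15333838] 95
scene (0.76, 0.23) 422 [0.75  0.264 0.163] 0.193
scene (0.7, 0.25) 615 [0.717 0.282 0.169] 0.193
scene (0.69, 0.142) 688 [0.702 0.161 0.117] 0.153
scene (0.6, 0.22) 296 [0.586 0.252 0.081] 0.104
rim 446 [0.0716 0.0745 0.0772] ((458.591064453125, 87.78157043457031), (131.52781677246094, 153.29306030273438), 7.680645942687988)
cap [0.69221534 0.14485849 0.15316508] 120
```

move_arm:
  increments:
    - {"grip": 0,"linear": [0.19,0.02,-0.045],"twist": -0.003}
    - {"grip": 0,"linear": [0.19,0.02,-0.045],"twist": -0.003}
    - {"grip": 0,"linear": [0.19,0.02,-0.045],"twist": -0.003}
    - {"grip": 0,"linear": [0.19,0.02,-0.045],"twist": -0.003}
    - {"grip": 0,"linear": [0.15,0.02,-0.04],"twist": 0}

```text
clock: 8.35
eef_pos: [0.6771, 0.1476, 0.2063]
tool_rot: [0.71, 0.041, -0.07, -0.699]
ft_force: [0.1, -0.5, -0.1]
grip_width: 0.0853
```

Run:
```python
from h import *
to(.689,.141,.096)
```

```text
t 8.35 p [0.6771 0.1476 0.2063] jawdeg 99.04 down [-0.04  -0.019 -0.999] q [ 0.22  0.7   0.67  1.58 -0.01  0.06] F [ 0.1 -0.5 -0.1] w 0.0853
tool shift m [ 0.0154  0.1098 -0.007 ] units [ 0.077  0.549 -0.035]
```

move_arm:
  increments:
    - {"grip": 0,"linear": [0.04,0.02,-0.02],"twist": 0}
    - {"grip": 0,"linear": [0.035,0.04,-0.015],"twist": 0}
    - {"grip": 0,"linear": [0.003,0.15,0],"twist": 0}
    - {"grip": 0,"linear": [0.003,0.15,0],"twist": 0}
    - {"grip": 0,"linear": [0.003,0.13,0],"twist": 0}

```text
clock: 8.85
eef_pos: [0.6908, 0.1405, 0.1034]
tool_rot: [0.71, 0.04, -0.07, -0.699]
ft_force: [0.2, -0.4, -0.1]
grip_width: 0.0854
```

Run:
```python
from h import *
to(.689,.141,.096)
```

```text
t 8.85 p [0.6908 0.1405 0.1034] jawdeg 98.96 down [-0.041 -0.019 -0.999] q [ 0.21  0.76  0.52  1.37 -0.01  0.05] F [ 0.2 -0.4 -0.1] w 0.0854
tool shift m [-0.0014  0.0075  0.0008] units [-0.007  0.037  0.004]
```

move_arm:
  increments:
    - {"grip": 0,"linear": [-0.006,0.04,0.003],"twist": 0}
    - {"grip": 0.3,"linear": [0,0.015,0],"twist": 0}
    - {"grip": 1,"linear": [0,-0.002,0],"twist": 0}
    - {"grip": 1,"linear": [0,-0.002,0],"twist": 0}
    - {"grip": 1,"linear": [0,-0.002,0],"twist": 0}

```text
clock: 9.35
eef_pos: [0.6835, 0.1411, 0.0917]
tool_rot: [0.711, 0.038, -0.074, -0.699]
ft_force: [0.3, -0.2, -2.5]
grip_width: 0.0524
```

move_arm:
  increments:
    - {"grip": 1,"linear": [0,-0.002,0],"twist": 0}
    - {"grip": 1,"linear": [0,-0.002,0],"twist": 0}
    - {"grip": 1,"linear": [0,-0.01,0],"twist": 0}
    - {"grip": 1,"linear": [0,-0.05,0],"twist": 0}
    - {"grip": 1,"linear": [0,-0.1,0],"twist": 0}

```text
clock: 9.85
eef_pos: [0.683, 0.1413, 0.1225]
tool_rot: [0.711, 0.035, -0.076, -0.698]
ft_force: [-0.1, -0.4, -3.9]
grip_width: 0.0525
```

Run:
```python
from h import *
to(.55,.141,.2)
```

```text
t 9.85 p [0.683  0.1413 0.1225] jawdeg 99.06 down [-0.057 -0.022 -0.998] q [ 0.21  0.75  0.54  1.42 -0.01  0.05] F [-0.1 -0.4 -3.9] w 0.0525
tool shift m [-0.1358 -0.0698  0.0197] units [-0.679 -0.349  0.098]
```

move_arm:
  increments:
    - {"grip": 1,"linear": [-0.05,-0.12,0.01],"twist": 0}
    - {"grip": 1,"linear": [-0.15,-0.12,0.02],"twist": 0}
    - {"grip": 1,"linear": [-0.2,-0.07,0.02],"twist": 0}
    - {"grip": 1,"linear": [-0.2,-0.02,0],"twist": 0}
    - {"grip": 1,"linear": [-0.2,-0.02,-0.1],"twist": 0}

```text
clock: 10.35
eef_pos: [0.5329, 0.1101, 0.2076]
tool_rot: [0.71, 0.04, -0.073, -0.699]
ft_force: [0.4, -1.3, -3.2]
grip_width: 0.0526
```

Run:
```python
from h import *
to(.472,-.067,.18)
```

```text
t 10.35 p [0.5329 0.1101 0.2076] jawdeg 99.16 down [-0.046 -0.019 -0.999] q [ 0.21  0.38  0.13  1.37 -0.01  0.05] F [ 0.4 -1.3 -3.2] w 0.0526
tool shift m [-0.0868  0.0336 -0.1649] units [-0.434  0.168 -0.824]
```

move_arm:
  increments:
    - {"grip": 1,"linear": [-0.1,0.01,-0.17],"twist": 0}
    - {"grip": 1,"linear": [-0.1,0.01,-0.2],"twist": 0}
    - {"grip": 1,"linear": [-0.1,0.02,-0.2],"twist": 0}
    - {"grip": 1,"linear": [-0.08,0.02,-0.17],"twist": 0}
    - {"grip": 1,"linear": [-0.02,0.01,-0.05],"twist": 0}

```text
clock: 10.85
eef_pos: [0.4739, -0.0637, 0.2079]
tool_rot: [0.711, 0.046, -0.071, -0.699]
ft_force: [0.3, 0.5, -3.2]
grip_width: 0.0525
```

Run:
```python
from h import *
to(.472,-.067,.13)
im,d=shot('scene');a=cv2.resize(im[110:260,220:370],(600,600),interpolation=cv2.INTER_CUBIC)
cv2.imwrite('pics/s4.png',a)
P,c=cloud('scene');s=bot.get_obs()
for lo,hi in((.105,.135),(.135,.17)):
  m=(c[:,2]>c[:,0]*1.8)&(P[:,2]>lo)&(P[:,2]<hi)&(np.linalg.norm(P[:,:2]-s['eef_pos'][:2],axis=1)<.06);q=P[m]
  print(len(q),q.mean(0))
  from scipy.optimize import least_squares
  if len(q)>20: print(least_squares(lambda a:np.hypot(q[:,0]-a[0],q[:,1]-a[1])-.027,s['eef_pos'][:2],loss='soft_l1',f_scale=.002).x)
```

```text
t 10.85 p [ 0.4739 -0.0637  0.2079] jawdeg 99.44 down [-0.034 -0.02  -0.999] q [-0.12  0.23 -0.07  1.3  -0.02 -0.28] F [ 0.3  0.5 -3.2] w 0.0525
tool shift m [ 0.0004  0.078  -0.0018] units [ 0.002  0.39  -0.009]
30 [ 0.49468069 -0.04144803  0.13139964]
[ 0.48246907 -0.06219778]
77 [ 0.49537522 -0.04269682  0.14297911]
[ 0.48318555 -0.06235577]
```

View pics/s4.png

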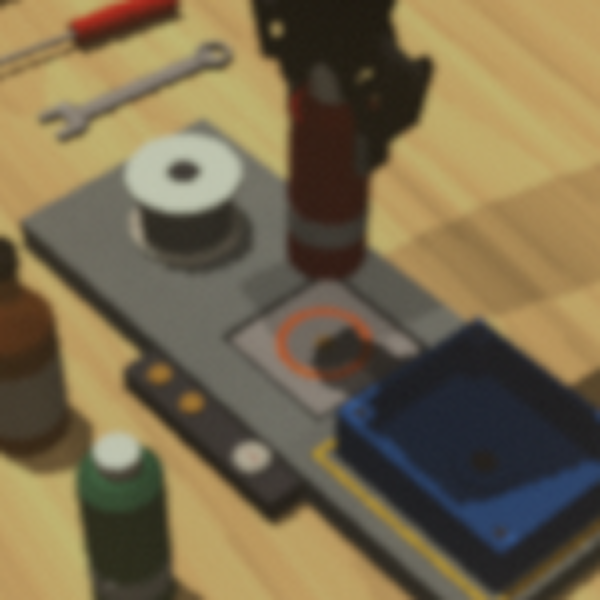

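move_arm:
  increments:
    - {"grip": 1,"linear": [0.001,0.05,-0.002],"twist": 0}
    - {"grip": 1,"linear": [0.001,0.1,-0.002],"twist": 0}
    - {"grip": 1,"linear": [0.001,0.12,-0.002],"twist": 0}
    - {"grip": 1,"linear": [0.001,0.1,-0.002],"twist": 0}
    - {"grip": 1,"linear": [0.001,0.045,-0.002],"twist": 0}

```text
clock: 11.4
eef_pos: [0.4775, -0.0646, 0.1248]
tool_rot: [0.711, 0.05, -0.068, -0.699]
ft_force: [0.4, 1.5, -3.7]
grip_width: 0.0524
```

Run:
```python
from h import *
to(.4725,-.067,.1157)
im,d=shot('scene');a=cv2.resize(im[130:230,250:350],(600,600),interpolation=cv2.INTER_CUBIC)
cv2.imwrite('pics/s5.png',a)
```

```text
t 11.4 p [ 0.4775 -0.0646  0.1248] jawdeg 99.58 down [-0.024 -0.019 -1.   ] q [-0.12  0.3  -0.21  1.09 -0.02 -0.29] F [ 0.4  1.5 -3.7] w 0.0524
tool shift m [-0.005   0.0093 -0.0014] units [-0.025  0.046 -0.007]
```

View pics/s5.png

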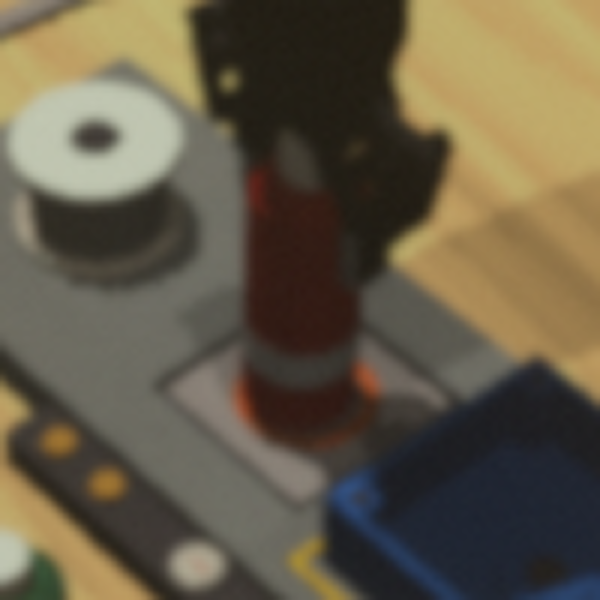

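Run:
```python
from h import *
for P in([.4783,-.067,.028],[.4783,-.067,.037],[.4853,-.0646,.037],[.4783,-.057,.037],[.4883,-.067,.037]):
    print(P,((px('scene',P)[0]-[250,130]+.42)*6).round(1))
print(w('scene',250+301/6-.42,130+402/6-.42,.037))
```

```text
[0.4783, -0.067, 0.028] [307.4 393.6]
[0.4783, -0.067, 0.037] [307.7 380.6]
[0.4853, -0.0646, 0.037] [298.1 389.7]
[0.4783, -0.057, 0.037] [319.6 393.7]
[0.4883, -0.067, 0.037] [289.9 389.2]
[ 0.48846761 -0.05741008  0.037     ]
```

move_arm:
  increments:
    - {"grip": 1,"linear": [-0.017,-0.002,-0.008],"twist": 0}
    - {"grip": 1,"linear": [-0.017,0,-0.008],"twist": 0}
    - {"grip": 1,"linear": [0,0.02,0],"twist": 0}
    - {"grip": 1,"linear": [0,0.025,0],"twist": 0}
    - {"grip": 1,"linear": [0,0.02,0],"twist": 0}

```text
clock: 11.95
eef_pos: [0.473, -0.0682, 0.1138]
tool_rot: [0.711, 0.053, -0.067, -0.698]
ft_force: [0.1, 0.8, 0.5]
grip_width: 0.0523
```

Run:
```python
from h import *
to(.4715,-.068,.1057)
```

```text
t 11.95 p [ 0.473  -0.0682  0.1138] jawdeg 99.73 down [-0.019 -0.019 -1.   ] q [-0.13  0.3  -0.24  1.05 -0.02 -0.3 ] F [0.1 0.8 0.5] w 0.0523
tool shift m [-0.0013  0.0081  0.0006] units [-0.006  0.041  0.003]
```

move_arm:
  increments:
    - {"grip": 1,"linear": [0,0.015,0],"twist": 0}
    - {"grip": 1,"linear": [0,0.015,0],"twist": 0}
    - {"grip": 1,"linear": [0,0.015,0],"twist": 0}
    - {"grip": 1,"linear": [0,0.015,0],"twist": 0}
    - {"grip": 1,"linear": [0,0.015,0],"twist": 0}

```text
clock: 12.45
eef_pos: [0.4744, -0.0681, 0.1036]
tool_rot: [0.71, 0.055, -0.065, -0.699]
ft_force: [-3.1, 1.4, 19.5]
grip_width: 0.0524
```

Run:
```python
from h import *
st()
```

```text
t 12.45 p [ 0.4744 -0.0681  0.1036] jawdeg 99.74 down [-0.013 -0.018 -1.   ] q [-0.13  0.31 -0.26  1.02 -0.02 -0.3 ] F [-3.1  1.4 19.5] w 0.0524
```

move_arm:
  increments:
    - {"grip": 1,"linear": [0,0.016,0],"twist": 0}
    - {"grip": 1,"linear": [0,0.016,0],"twist": 0}
    - {"grip": 1,"linear": [0,0.016,0],"twist": 0}
    - {"grip": 1,"linear": [0,0.016,0],"twist": 0}
    - {"grip": 1,"linear": [0,0.016,0],"twist": 0}

```text
clock: 12.95
eef_pos: [0.4775, -0.0674, 0.1031]
tool_rot: [0.71, 0.06, -0.06, -0.699]
ft_force: [-8.5, 0.7, 21.8]
grip_width: 0.052
```

Run:
```python
from h import *
st()
```

```text
t 12.95 p [ 0.4775 -0.0674  0.1031] jawdeg 99.75 down [ 0.001 -0.015 -1.   ] q [-0.13  0.3  -0.27  1.   -0.02 -0.3 ] F [-8.5  0.7 21.8] w 0.052
```

move_arm:
  increments:
    - {"grip": 1,"linear": [-0.006,0.015,0],"twist": 0}
    - {"grip": 1,"linear": [-0.006,0.015,0],"twist": 0}
    - {"grip": 1,"linear": [-0.006,0.015,0],"twist": 0}
    - {"grip": 1,"linear": [-0.006,0.015,0],"twist": 0}
    - {"grip": 1,"linear": [-0.006,0.015,0],"twist": 0}

```text
clock: 13.45
eef_pos: [0.4771, -0.0673, 0.1031]
tool_rot: [0.709, 0.067, -0.053, -0.7]
ft_force: [-5.3, 1.7, 19.9]
grip_width: 0.0525
```

Run:
```python
from h import *
st()
im,d=shot('scene');cv2.imwrite('pics/s6.png',cv2.resize(im[130:230,250:350],(600,600),interpolation=cv2.INTER_CUBIC))
```

```text
t 13.45 p [ 0.4771 -0.0673  0.1031] jawdeg 99.76 down [ 0.021 -0.012 -1.   ] q [-0.13  0.29 -0.29  0.97 -0.01 -0.31] F [-5.3  1.7 19.9] w 0.0525
```

View pics/s6.png

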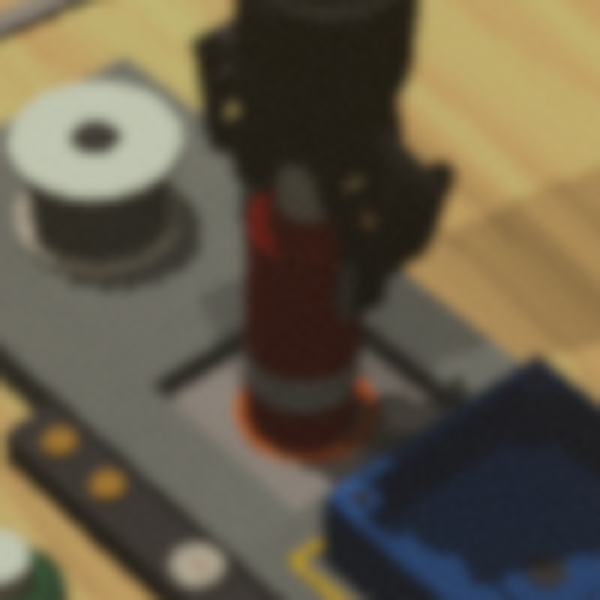

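move_arm:
  increments:
    - {"grip": 1,"linear": [-0.008,0.014,0],"twist": 0}
    - {"grip": 1,"linear": [-0.008,0.014,0],"twist": 0}
    - {"grip": 1,"linear": [-0.008,0.014,0],"twist": 0}
    - {"grip": 1,"linear": [-0.008,0.014,0],"twist": 0}
    - {"grip": 1,"linear": [0,-0.02,0],"twist": 0}

```text
clock: 14.0
eef_pos: [0.4762, -0.0673, 0.1084]
tool_rot: [0.709, 0.074, -0.046, -0.7]
ft_force: [-4.3, -0.2, 6.0]
grip_width: 0.0525
```

move_arm:
  increments:
    - {"grip": 1,"linear": [0,-0.05,0],"twist": 0}
    - {"grip": 1,"linear": [0,-0.1,0],"twist": 0}
    - {"grip": 1,"linear": [0,-0.15,0],"twist": 0}
    - {"grip": 1,"linear": [0,-0.15,0],"twist": 0}
    - {"grip": 1,"linear": [0,-0.05,0],"twist": 0}

```text
clock: 14.5
eef_pos: [0.4703, -0.0667, 0.2094]
tool_rot: [0.709, 0.072, -0.048, -0.7]
ft_force: [0.4, -0.1, -3.4]
grip_width: 0.0521
```

Run:
```python
from h import *
to(.535,.135,.2)
```

```text
t 14.5 p [ 0.4703 -0.0667  0.2094] jawdeg 99.74 down [ 0.035 -0.009 -0.999] q [-0.14  0.17 -0.14  1.22 -0.   -0.31] F [ 0.4 -0.1 -3.4] w 0.0521
tool shift m [0.0976 0.0098 0.1879] units [0.488 0.049 0.94 ]
```

move_arm:
  increments:
    - {"grip": 1,"linear": [0.05,-0.002,0.12],"twist": 0}
    - {"grip": 1,"linear": [0.11,-0.002,0.21],"twist": 0}
    - {"grip": 1,"linear": [0.11,-0.002,0.21],"twist": 0}
    - {"grip": 1,"linear": [0.12,-0.002,0.21],"twist": 0}
    - {"grip": 1,"linear": [0.15,-0.002,0.18],"twist": 0}

```text
clock: 15.0
eef_pos: [0.5469, 0.1343, 0.2097]
tool_rot: [0.711, 0.067, -0.044, -0.699]
ft_force: [1.4, -1.0, -2.6]
grip_width: 0.0525
```

Run:
```python
from h import *
to(.683,.14,.17)
```

```text
t 15.0 p [0.5469 0.1343 0.2097] jawdeg 98.97 down [ 0.034 -0.014 -0.999] q [ 0.25  0.35  0.1   1.29 -0.02  0.1 ] F [ 1.4 -1.  -2.6] w 0.0525
tool shift m [ 0.1341  0.0441 -0.0148] units [ 0.67   0.221 -0.074]
```

move_arm:
  increments:
    - {"grip": 1,"linear": [0.15,0.01,-0.03],"twist": 0}
    - {"grip": 1,"linear": [0.16,0.02,-0.03],"twist": 0}
    - {"grip": 1,"linear": [0.16,0.03,-0.02],"twist": 0}
    - {"grip": 1,"linear": [0.13,0.03,-0.01],"twist": 0}
    - {"grip": 1,"linear": [0.05,0.03,0],"twist": 0}

```text
clock: 15.5
eef_pos: [0.6829, 0.1469, 0.1795]
tool_rot: [0.71, 0.069, -0.051, -0.699]
ft_force: [0.4, 0.3, -3.2]
grip_width: 0.0523
```

Run:
```python
from h import *
to(.683,.14,.10)
im,d=shot('scene');cv2.imwrite('pics/s7.png',cv2.resize(im[200:320,220:340],(600,600),interpolation=cv2.INTER_CUBIC))
```

```text
t 15.5 p [0.6829 0.1469 0.1795] jawdeg 99.73 down [ 0.027 -0.014 -1.   ] q [ 0.22  0.66  0.51  1.41 -0.02  0.05] F [ 0.4  0.3 -3.2] w 0.0523
tool shift m [-0.003   0.0796 -0.0054] units [-0.015  0.398 -0.027]
```

View pics/s7.png

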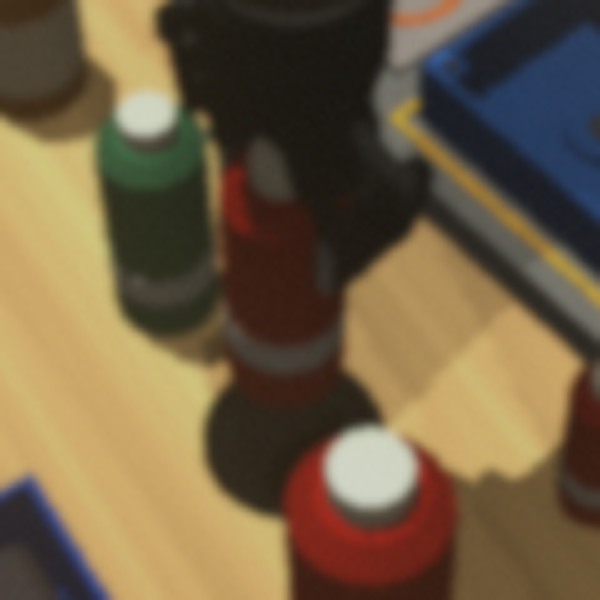

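The picture shows the can, held upright, above the mat: base at about (284,400), mat left edge at 205 and bottom edge at about 515.

Run:
```python
from h import *
f=lambda P:((px('scene',P)[0]-[220,200]+.4)*5).round(0)
for c in([.680,.1355],[.682,.137],[.689,.141]):
    E=np.array([f([c[0]+.045*np.cos(a),c[1]+.045*np.sin(a),.004]) for a in np.linspace(0,6.28,73)])
    print('mat',c,f([*c,.004]),'L',E[:,0].min(),'B',E[:,1].max(),'T',E[:,1].min(),'R',E[:,0].max())
for b in([.688,.149],[.684,.145],[.692,.149],[.688,.153]):
    E=np.array([f([b[0]+.027*np.cos(a),b[1]+.027*np.sin(a),.0915]) for a in np.linspace(0,6.28,73)])
    print('base',b,'L',E[:,0].min(),'R',E[:,0].max(),'B',E[:,1].max())
```

```text
mat [0.68, 0.1355] [293. 432.] L 202.0 B 514.0 T 354.0 R 385.0
mat [0.682, 0.137] [292. 436.] L 200.0 B 518.0 T 358.0 R 384.0
mat [0.689, 0.141] [284. 449.] L 191.0 B 532.0 T 370.0 R 376.0
base [0.688, 0.149] L 230.0 R 349.0 B 414.0
base [0.684, 0.145] L 233.0 R 351.0 B 403.0
base [0.692, 0.149] L 223.0 R 341.0 B 418.0
base [0.688, 0.153] L 235.0 R 354.0 B 420.0
```

move_arm:
  increments:
    - {"grip": 1,"linear": [-0.02,0.05,-0.013],"twist": 0}
    - {"grip": 1,"linear": [-0.02,0.1,-0.013],"twist": 0}
    - {"grip": 1,"linear": [-0.007,0.12,0],"twist": 0}
    - {"grip": 1,"linear": [0,0.08,0],"twist": 0}
    - {"grip": 1,"linear": [0,0.03,0],"twist": 0}

```text
clock: 16.05
eef_pos: [0.6738, 0.1382, 0.0895]
tool_rot: [0.711, 0.065, -0.055, -0.698]
ft_force: [-0.9, 0.2, -4.7]
grip_width: 0.0523
```

Run:
```python
from h import *
to(.677,.139,.09)
```

```text
t 16.05 p [0.6738 0.1382 0.0895] jawdeg 99.72 down [ 0.015 -0.016 -1.   ] q [ 0.21  0.69  0.34  1.21 -0.02  0.04] F [-0.9  0.2 -4.7] w 0.0523
tool shift m [ 0.0032 -0.0005  0.0002] units [ 0.016 -0.003  0.001]
```

move_arm:
  increments:
    - {"grip": 1,"linear": [0.005,0.004,0],"twist": 0}
    - {"grip": 1,"linear": [0.005,0.006,0],"twist": 0}
    - {"grip": 1,"linear": [0.003,0.006,0],"twist": 0}
    - {"grip": 1,"linear": [0,0.008,0],"twist": 0}
    - {"grip": 1,"linear": [0,0.008,0],"twist": 0}

```text
clock: 16.55
eef_pos: [0.6755, 0.1384, 0.0893]
tool_rot: [0.71, 0.065, -0.055, -0.699]
ft_force: [-4.9, -1.7, 5.8]
grip_width: 0.0523
```

Run:
```python
from h import *
st()
```

```text
t 16.55 p [0.6755 0.1384 0.0893] jawdeg 99.75 down [ 0.016 -0.016 -1.   ] q [ 0.21  0.69  0.34  1.21 -0.02  0.04] F [-4.9 -1.7  5.8] w 0.0523
```

move_arm:
  increments:
    - {"grip": 1,"linear": [-0.003,0.012,0],"twist": 0}
    - {"grip": 1,"linear": [-0.003,0.012,0],"twist": 0}
    - {"grip": 0.9,"linear": [0,0,0],"twist": 0}
    - {"grip": 0,"linear": [0,0,0],"twist": 0}
    - {"grip": 0,"linear": [0,-0.002,0],"twist": 0}

```text
clock: 17.05
eef_pos: [0.6772, 0.1387, 0.091]
tool_rot: [0.71, 0.069, -0.051, -0.699]
ft_force: [0.0, -0.0, 0.9]
grip_width: 0.0792
```

move_arm:
  increments:
    - {"grip": 0,"linear": [0,-0.002,0],"twist": 0}
    - {"grip": 0,"linear": [0,-0.002,0],"twist": 0}
    - {"grip": 0,"linear": [0,-0.002,0],"twist": 0}
    - {"grip": 0,"linear": [0,-0.002,0],"twist": 0}
    - {"grip": 0,"linear": [0,-0.002,0],"twist": 0}

```text
clock: 17.55
eef_pos: [0.6785, 0.139, 0.0932]
tool_rot: [0.71, 0.07, -0.051, -0.699]
ft_force: [-0.4, 0.5, 0.6]
grip_width: 0.0855
```

Run:
```python
from h import *
to(.677,.139,.25)
im,d=shot('scene');cv2.imwrite('pics/s8.png',cv2.resize(im[200:320,220:340],(600,600),interpolation=cv2.INTER_CUBIC))
```

```text
t 17.55 p [0.6785 0.139  0.0932] jawdeg 99.74 down [ 0.028 -0.013 -1.   ] q [ 0.21  0.68  0.34  1.2  -0.02  0.04] F [-0.4  0.5  0.6] w 0.0855
tool shift m [ 0.0025 -0.1568 -0.0026] units [ 0.012 -0.784 -0.013]
```

View pics/s8.png

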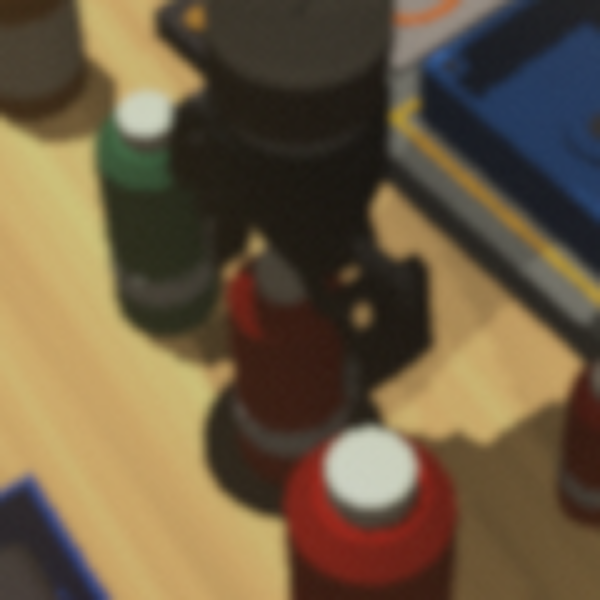

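The can stands on the mat with the fingers open around it. I retract straight up.

move_arm:
  increments:
    - {"grip": 0,"linear": [0.004,-0.06,0],"twist": 0}
    - {"grip": 0,"linear": [0.004,-0.12,0],"twist": 0}
    - {"grip": 0,"linear": [0.004,-0.2,0],"twist": 0}
    - {"grip": 0,"linear": [0,-0.2,0],"twist": 0}
    - {"grip": 0,"linear": [0,-0.2,0],"twist": 0}

```text
clock: 18.1
eef_pos: [0.6725, 0.1407, 0.2481]
tool_rot: [0.711, 0.064, -0.056, -0.698]
ft_force: [1.3, 0.9, 0.0]
grip_width: 0.0855
```

move_arm:
  increments:
    - {"grip": 0,"linear": [-0.2,-0.02,0],"twist": 0}
    - {"grip": 0,"linear": [-0.25,-0.02,-0.05],"twist": 0}
    - {"grip": 0,"linear": [-0.25,0,-0.25],"twist": 0}
    - {"grip": 0,"linear": [-0.2,0,-0.25],"twist": 0}
    - {"grip": 0,"linear": [-0.2,0,-0.25],"twist": 0}

```text
clock: 18.6
eef_pos: [0.5157, -0.0113, 0.2666]
tool_rot: [0.709, 0.08, -0.047, -0.699]
ft_force: [1.7, -1.4, 0.8]
grip_width: 0.0856
```

move_arm:
  increments:
    - {"grip": 0,"linear": [-0.05,0,-0.25],"twist": 0}
    - {"grip": 0,"linear": [-0.05,0,-0.25],"twist": 0}
    - {"grip": 0,"linear": [-0.05,0,-0.25],"twist": 0}
    - {"grip": 0,"linear": [0,0,-0.2],"twist": 0}
    - {"grip": 0,"linear": [0,-0.002,0],"twist": 0}

```text
clock: 19.1
eef_pos: [0.5157, -0.2085, 0.2771]
tool_rot: [0.711, 0.082, -0.043, -0.697]
ft_force: [-0.0, -0.0, 0.0]
grip_width: 0.0856
```

Run:
```python
from h import *
st()
im,d=shot('top');cv2.imwrite('pics/t9.png',cv2.resize(im[100:310,130:410],(800,600),interpolation=cv2.INTER_CUBIC))
for n in('top','scene'):
    if n=='scene': shot(n)
    P,c=cloud(n)
    q=P[(np.linalg.norm(P[:,:2]-[.456,.086],axis=1)<.13)&(abs(P[:,2]-.075)<.006)&(c[:,0]>c[:,2]+20)]
    print('rim',len(q),np.percentile(q[:,2],[5,50,95]).round(4),cv2.minAreaRect(q[:,:2].astype(np.float32)*1000))
    q=P[(np.linalg.norm(P[:,:2]-[.685,.14],axis=1)<.045)&(P[:,2]>.147)&(P[:,2]<.16)];print('cap',np.median(q,0),len(q))
```

```text
t 19.1 p [ 0.5157 -0.2085  0.2771] jawdeg 100.08 down [ 0.057 -0.014 -0.998] q [-0.39  0.29  0.19  1.41  0.01 -0.56] F [-0. -0.  0.] w 0.0856
rim 518 [0.0709 0.0746 0.0786] ((455.99969482421875, 87.33450317382812), (130.0873260498047, 149.79539489746094), 7.543650150299072)
cap [0.68049061 0.13794446 0.15289685] 93
rim 518 [0.0716 0.0745 0.0775] ((457.4319152832031, 87.98194122314453), (134.54580688476562, 151.2721405029297), 7.196110248565674)
cap [0.68488239 0.14113624 0.15355457] 119
```

View pics/t9.png

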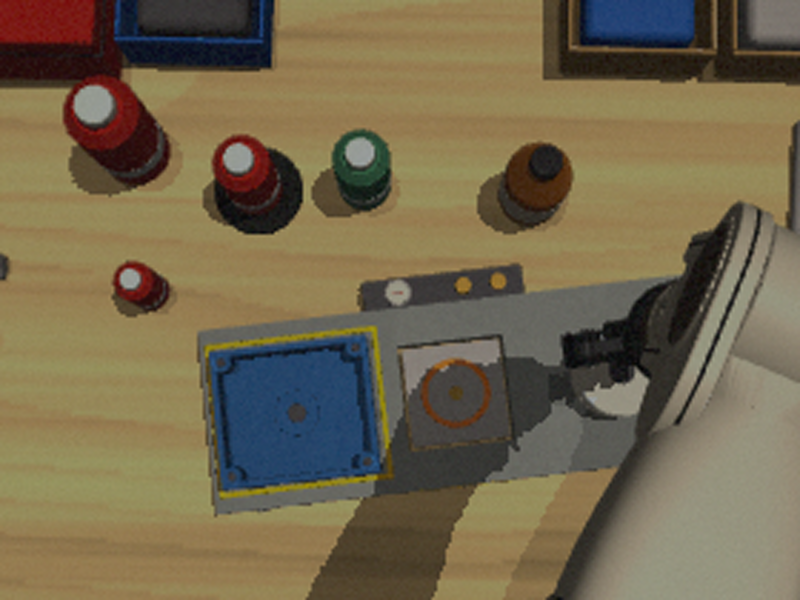

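The final picture shows the cover square inside the yellow outline and the plate back up. The red can stands upright on its mat (cap at (240,158)), and the bystanders in view are where they were. The tool is at z = 0.277, touching nothing, so I hand in.

```bash
python3 -c "
from h import *
print(bot.job_done())"
```

```text
the job is handed in; nothing more can be done
None
```

The job is done and handed in at about 19 s of the 59 s allowed; no verdict was reported.

- **Cover:** I gripped its +y wall and dragged it along the deck into the outline. The last check puts its centre at (0.456, 0.087) m, within about 1 mm of the outline's centre. Its yaw is 7.5° against about 7.4–8° for the station, so it lies flat and square. Early in the drag the wrist read up to about 5 N of upward pull on the wall. The +y edge may have been lightened for a moment; I then pressed it down while sliding.
- **Can:** I pressed the middle-sized red can on the plate to its stop. The height stayed constant at about 20 N for over a second, and a picture showed the plate down. The base landed within a few millimetres of the plate's centre. During the press the tool tilted by a few degrees.
- **Can back on the mat:** it stands upright near the middle of the mat. The top camera puts the cap at (0.680, 0.138) m and the scene camera at (0.685, 0.141) m. That 4–5 mm disagreement is mostly an offset of the scene camera.
- **Everything else:** the plate is back up, and I saw no bystander moved. In the final picture the reel was partly hidden by the arm, and most of the tools were outside the crop.

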